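# Ready the red screwdriver in the eyelet stand

### The job

Get the bench ready for the next job: lift the red-handled screwdriver out of the tool rack and lower its blade through the hole of the yellow eyelet stand until the handle rests on the eyelet, guiding it in by hand rather than dropping it, then let go. Leave the yellow and the blue screwdriver hanging in the rack.

Things in the scene. Friction and masses are not known exactly. Their poses are not given: they have to be found in the camera images.
- red_handle (a point): Centre of the red screwdriver's handle (82 mm long, grips like an 18 mm square bar). It hangs upright in one hole of the rack. Steel blade below, 6 mm thick, 65 mm long: handle top 41 mm above this point, handle foot 41 mm and blade tip 106 mm below. Local x points down along the blade, y runs level along the rack's row, z level across it (squeeze along z, 0 to 20 mm above this point).
- eyelet (a point): Centre of the hole in the top face of a level yellow 44 x 44 x 12 mm plate, 90 mm above the bench on a steel post (32 mm from the hole along local +x) with a dark round base, fixed. Hole right through, 14 mm wide, chamfered to 20 mm at the top; 66 mm free under the plate. Local z is up. The handle does not pass: when home its foot stands on this face.
- rack: Fixed tool rack, origin under its middle: grey plate, top 90 mm above the bench, 50 mm (x) by 170 mm (y), three holes 50 mm apart along local y, over a dark 66 mm wide base. Red, yellow and blue screwdrivers hang in it in any order. Behind rack and stand, from about x = 0.63 m, stands a tall monitor, with a shelf over it: come in and leave on the robot's side.
- yellow_handle (a point): Centre of the yellow screwdriver's handle (70 mm long, 16 mm thick), hanging blade down in the rack, to be left there. Axes as for the red one.
- blue_handle (a point): Centre of the blue screwdriver's handle (60 mm long, 14 mm thick), hanging blade down in the rack, to be left there. Axes as for the red one.
Mind the look-alikes: they are no part of the job. Leave any pink look-alike of the part that bears eyelet alone.

How it is judged:
By the outcome, as a careful person would: the job done as asked, in the order asked, and still so for the second after the job is handed in, with the robot touching nothing.
It also fails if it takes over 45 s, if anything falls off the work surface, if the arm or the gripper's body presses on something with over 40 N, if the wrist force passes 120 N, or if a joint passes its speed limit or range.

### The arm

A 6-joint arm with a two-finger parallel gripper is mounted at the origin on a cart in front of the work surface, level with it; the furniture and walls round the work are solid. World frame = base frame: x ahead of the robot, y to its left, z up, the work surface at z = 0. Lengths are in m, angles in rad, forces in N, time in s.
With the tool pointing down it reaches from about 0.425 to 0.95 m from the base axis. Payload 3.5 kg.
Tool frame: the origin (TCP) lies at the very end of the fingers, on their centre line; the grasp point (between the pads) lies 19 mm behind it (ctrl.grip_point_offset is the distance from the TCP to the grasp point, in m); z points along the fingers, y is the line along which they close (so a half turn about z gives the same grasp; the last joint's range is limited). The gripper opens to 85 mm and grips with 20 to 120 N. Pads are 22 mm wide; open, the fingers measure 114 mm over their backs; the gripper's body (76 mm by 85 mm) begins 54 mm behind the grasp point. The pads swing forward as they close: fully open they stand 13 mm farther back than shut.
Start: joints at [-1.267, 0.286, 1.577, -0, 1.279, -0.15], TCP at [0.296, -0.607, 0.231] pointing down, gripper open.
Joint ranges: [-2.77, 2.77], [-0.9, 2.22], [0.21, 2.48], [-1.53, 4.67], [0.24, 2.81], [-2.84, 2.84]. Speed limits (rad/s): [2.79, 2.79, 3.14, 3.14, 3.14, 3.14].

### API

Orientations are given as a unit quaternion [x, y, z, w].
In Python, from plant import telemetry, vision, ctrl gives the robot as it stands.
- The arm moves only by the tool arm_command, never from a script. Its argument "series" is one flat list of numbers, 7 for each row, row after row: the shift along the tool's x, y, z in cm, then the turn, a rotation vector about the tool's x, y, z in degrees, then the closure, from 0 (fully open) to 1 (shut). A call has 1 to 10 rows; each row is the pose to reach, as a shift and turn from the pose commanded when the call began, along the tool's axes at that moment; what a row does not reach only later rows make up. A row lasts 1/12 s, in which the tool goes at most 41.7 mm and 7.16 degrees, less where a joint would pass 70% of its speed; a pose out of reach is approached as far as the arm can. A call with a gripper value outside its range is refused whole. The fingers move at their own pace and stop on an object; "force" is the grip in N (left out, the last holds). Time passes only in rows, so rows that repeat a pose let the fingers close. It gives the time, the measured TCP pose, the force, the opening and the grip force at its end, in the units of the state.
- telemetry.get_state(): the state, without advancing time (a new reading comes with each control period).
- vision.read_camera(name): name is "side" or "top"; returns a dict with "color" (384x512x3 uint8, blue, green, red), "K" (3x3 intrinsics, pixels), "rvec" (rotation vector, rad) and "tvec" (3), from world to camera coordinates, as OpenCV has them. Camera axes: x right, y down, z forward; pixel columns grow to the right and rows downward; lengths in m; the calibration is good to about 2 mm. A picture is of the moment at which its call begins. There is no depth.
- ctrl.sign_off(): hands the job in; it is judged then, once.
The state is a dict: "time": time; "qpos": joint angles; "dq": joint speeds; "joint_efforts": joint torques, N m; "eef_pos": TCP position; "tcp_rot": TCP orientation; "contact_force": force on the tool from outside, world axes, zero at the start; "wrist_torque": the same for the moment, N m; "opening": opening from 0.0 (shut) to 1.0 (fully open); "finger_force": force on a finger pad.
Only numpy, scipy, OpenCV 4.12 (cv2) and the standard library are available. Lean on these libraries where they do the work, as an engineer would, in place of code of your own. Each camera call takes 0.05 s, during which the arm holds its last target. There are 200 camera calls.

## Working session

There is one attempt and no reset: what is moved stays moved. The work goes in short steps, Python scripts to look and compute and a tool call to move; the robot and the scene stay as the last step left them, time stands still between calls to the robot, and variables do not carry over. Pictures are saved under pics/ and viewed, at most 10 in all, crops included, and the job is handed in when it is done.

Besides the shell and the picture viewer there is one more tool, called after ">>>" as name(argument=value, ...), one argument or row to a line, values as JSON. arm_command: Moves the arm, as the interface text tells. Its arguments: {"type":"object","properties":{"series":{"type":"array","items":{"type":"number"}},"force":{"type":"number"}},"required":["series"]}

```bash
mkdir -p pics; python3 - <<'E'
from plant import telemetry, vision, ctrl
import cv2
for n in("top","side"):
    r=vision.read_camera(n);cv2.imwrite(f"pics/{n}0.png",r["color"]);print(n,r["K"].tolist(),r["rvec"],r["tvec"])
s=telemetry.get_state();print(s,ctrl.grip_point_offset)
E
```

```text
top [[387.2327552255307, 0.0, 255.35092585996287], [0.0, 387.2327552255307, 193.21372545236505], [0.0, 0.0, 1.0]] [ 2.12718561 -2.11159706  0.16111741] [0.08035036 0.53928549 0.86432879]
side [[498.17022269852345, 0.0, 251.68251376827007], [0.0, 498.17022269852345, 183.32660515115816], [0.0, 0.0, 1.0]] [ 0.69028371 -2.56224299  1.23415883] [0.49892556 0.22068848 0.8064665 ]
{'time': 0.1, 'qpos': array([-1.26703180e+00,  2.87101710e-01,  1.57807970e+00, -6.18479923e-06,
        1.27863532e+00, -1.50030086e-01]), 'dq': array([-0.00178466, -0.00326806, -0.00296623,  0.00027534,  0.00169346,
       -0.00063263]), 'joint_efforts': array([ 5.11914695e-04, -4.07299054e+01, -2.93700349e+01, -1.33315043e-04,
        3.42665910e-03,  2.55534633e-07]), 'eef_pos': array([ 0.29572443, -0.60607835,  0.23004251]), 'tcp_rot': array([ 9.74368248e-01,  2.24956174e-01, -8.83466755e-05, -1.10852619e-03]), 'contact_force': array([0.01269506, 0.96621072, 0.34471459]), 'wrist_torque': array([-0.01913311, -0.06573446,  0.02598681]), 'finger_force': 0.0, 'opening': 1.0007985324477418} 0.0187
```

View pics/top0.png

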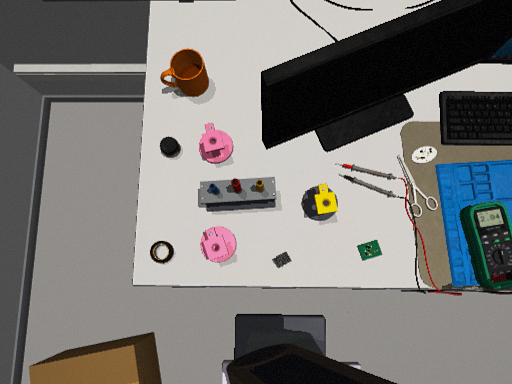

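View pics/side0.png

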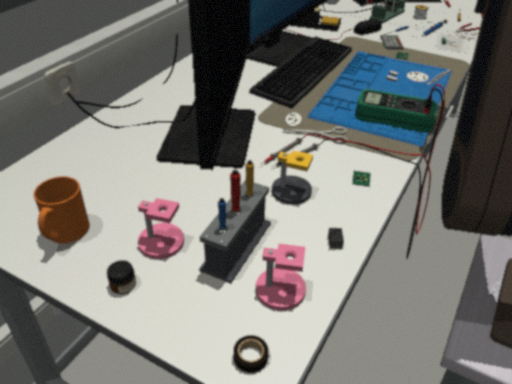

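The top view shows the rack with blue at (213,188), red at (236,185) and yellow at (260,185). The yellow eyelet is at (326,202), and two pink look-alikes are at (215,145) and (217,245). In the side view, red is at (236,190) and the eyelet at (297,160).

```bash
cat > h.py <<'E'
import numpy as np, cv2
from plant import telemetry, vision, ctrl
def cam(n):
    r=vision.read_camera(n);r["R"]=cv2.Rodrigues(np.array(r["rvec"]))[0];r["t"]=np.array(r["tvec"]).ravel();return r
def ray(r,uv):
    K=r["K"];d=r["R"].T@np.array([(uv[0]-K[0,2])/K[0,0],(uv[1]-K[1,2])/K[1,1],1]);return -r["R"].T@r["t"],d
def onz(r,uv,z):
    o,d=ray(r,uv);return o+d*(z-o[2])/d[2]
def tri(a,ua,b,ub):
    P=[np.asarray(r["K"])@np.c_[r["R"],r["t"]] for r in(a,b)]
    X=cv2.triangulatePoints(P[0],P[1],np.float64(ua).reshape(2,1),np.float64(ub).reshape(2,1)).ravel();return X[:3]/X[3]
def proj(r,X):
    return cv2.projectPoints(np.float64(X).reshape(-1,3),np.array(r["rvec"]),np.array(r["tvec"]),np.asarray(r["K"]),None)[0].reshape(-1,2)
def mask(r,col,roi):
    h=cv2.cvtColor(r["color"],cv2.COLOR_BGR2HSV);H,S,V=cv2.split(h)
    m={"red":((H<6)|(H>174))&(S>150)&(V>50),"yel":(H>18)&(H<35)&(S>140)&(V>80),"ora":(H>12)&(H<28)&(S>120)&(V>50),"blu":(H>100)&(H<125)&(S>120)&(V>40)}[col]
    o=np.zeros_like(m);x0,y0,x1,y1=roi;o[y0:y1,x0:x1]=m[y0:y1,x0:x1];return o.astype(np.uint8)
E
python3 - <<'E'
from h import *
t=cam("top");s=cam("side")
for c,rt,rs in(("red",(220,170,250,200),(220,160,248,220)),("ora",(250,170,275,200),(240,150,260,205)),("blu",(200,175,222,200),(212,190,232,240)),("yel",(300,180,345,220),(275,145,320,175))):
    for n,r,roi in(("top",t,rt),("side",s,rs)):
        ys,xs=np.nonzero(mask(r,c,roi));print(c,n,len(xs),xs.min(),xs.max(),ys.min(),ys.max(),xs.mean().round(1),ys.mean().round(1))
a=cv2.resize(t["color"][165:230,190:350],None,fx=5,fy=5,interpolation=cv2.INTER_CUBIC)
b=cv2.resize(s["color"][140:280,195:325],None,fx=4,fy=4,interpolation=cv2.INTER_CUBIC)
cv2.imwrite("pics/a.png",a);cv2.imwrite("pics/b.png",b)
E
```

```text
red top 62 231 240 179 192 236.3 184.9
red side 228 232 238 174 210 235.2 190.8
ora top 53 256 262 180 191 259.7 185.4
ora side 163 247 252 163 194 249.2 178.5
blu top 45 210 218 184 193 214.0 188.6
blu side 123 220 225 202 228 222.2 214.2
yel top 466 314 337 184 214 324.9 200.3
yel side 418 278 311 152 169 296.0 159.2
```

View pics/a.png

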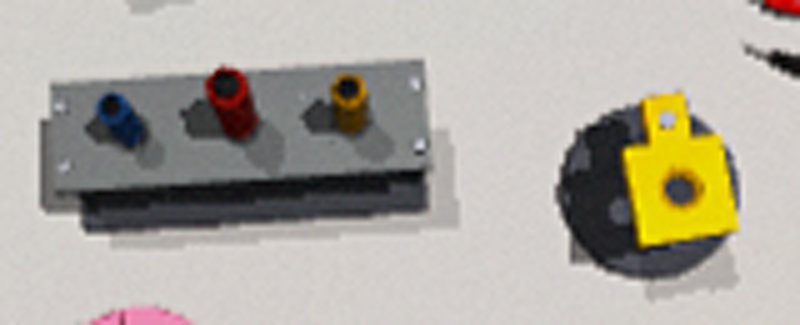

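View pics/b.png

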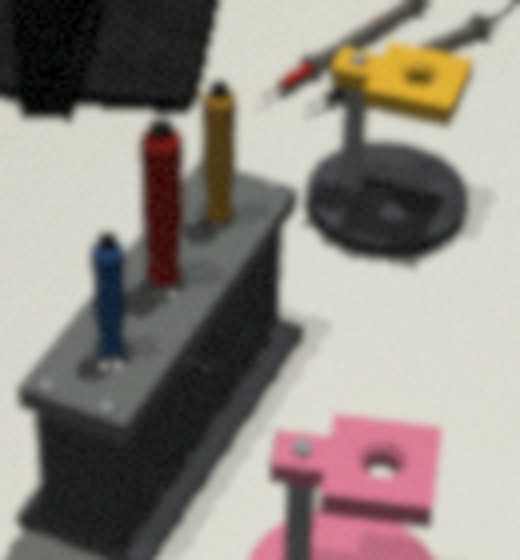

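Both crops confirm the layout: the red handle's cap is at (235,181) and its foot at (238,191) in the top view. The eyelet hole is at about (326.3,202.3) in top and (299.6,158.2) in side.

```bash
python3 - <<'E'
from h import *
t=cam("top");s=cam("side")
A=lambda x,y:(190+x/5-.4,165+y/5-.4)
B=lambda x,y:(195+x/4-.4,140+y/4-.4)
np.set_printoptions(precision=4,suppress=True)
print("redcap",tri(t,A(227,80),s,B(161,128)),onz(t,A(227,80),.172),onz(s,B(161,128),.172))
print("redfoot",tri(t,A(240,134),s,B(165,285)),onz(t,A(240,134),.09),onz(s,B(165,285),.09))
print("hole",tri(t,A(683,188),s,B(420,74)),onz(t,A(683,188),.09),onz(s,B(420,74),.09))
print("post",onz(t,A(667,118),.09))
print("rack",[onz(t,A(*p),.09)[:2] for p in((50,85),(425,60),(430,165),(58,192))])
for n,c,z in(("blu",(114,102),.15),("yel",(349,82),.16)): print(n,onz(t,A(*c),z))
print("cams",-t["R"].T@t["t"],-s["R"].T@s["t"])
from scipy.spatial.transform import Rotation as Ro
print(Ro.from_quat(telemetry.get_state()["tcp_rot"]).as_matrix())
E
```

```text
redcap [0.5407 0.1224 0.172 ] [0.5428 0.1232 0.172 ] [0.5393 0.1222 0.172 ]
redfoot [0.5366 0.1239 0.0874] [0.5352 0.1233 0.09  ] [0.5357 0.1264 0.09  ]
hole [ 0.5104 -0.0758  0.0875] [ 0.5118 -0.0748  0.09  ] [ 0.508  -0.0727  0.09  ]
post [ 0.5435 -0.0684  0.09  ]
rack [array([0.5573, 0.2099]), array([0.5697, 0.0401]), array([0.5216, 0.0379]), array([0.5083, 0.2046])]
blu [0.5378 0.1724 0.15  ]
yel [0.5447 0.0735 0.16  ]
cams [0.38   0.0627 0.9466] [0.1935 0.6778 0.6716]
[[ 0.8988  0.4384 -0.0003]
 [ 0.4384 -0.8988  0.0008]
 [ 0.0001 -0.0009 -1.    ]]
```

```bash
cat >> h.py <<'E'
from scipy.spatial.transform import Rotation as Ro
def plan(p,yaw=4.2):
    """tool pointing down with tool y along the given yaw (deg)"""
    s=telemetry.get_state();R=Ro.from_quat(s["tcp_rot"]).as_matrix();a=np.radians(yaw)
    y=np.array([np.cos(a),np.sin(a),0]);z=np.array([0,0,-1.]);T=np.c_[np.cross(y,z),y,z]
    print("shift cm",(R.T@(np.array(p)-s["eef_pos"])*100).round(2),"turn",np.degrees(Ro.from_matrix(R.T@T).as_rotvec()).round(2),"t",round(s["time"],2))
E
python3 -c "
from h import *
plan((.539,.1235,.25))"
```

```text
shift cm [ 53.85 -54.95  -1.87] turn [-4.00e-02 -4.00e-02 -6.82e+01] t 0.3
```

>>> arm_command(
  series=[2.7, -2.75, -0.2, 0, 0, -5, 0, 5.4, -5.5, -0.4, 0, 0, -10, 0, 8.1, -8.25, -0.6, 0, 0, -15, 0, 10.8, -11, -0.8, 0, 0, -20, 0, 13.5, -13.75, -1, 0, 0, -25, 0, 16.2, -16.5, -1.2, 0, 0, -30, 0, 18.9, -19.25, -1.4, 0, 0, -35, 0, 21.6, -22, -1.6, 0, 0, -40, 0, 24.3, -24.75, -1.8, 0, 0, -45, 0, 27, -27.5, -2, 0, 0, -50, 0],
)

```text
time: 1.13
eef_pos: [0.4182, -0.2393, 0.2516]
tcp_rot: [0.787, 0.617, 0.0, 0.0]
contact_force: [0.6, -0.3, 0.3]
opening: 0.998
finger_force: 0.0
```

```bash
python3 -c "
from h import *
plan((.539,.1235,.25));print(telemetry.get_state()['eef_pos'])"
```

```text
shift cm [38.11  3.09  0.16] turn [  0.04   0.02 -17.98] t 1.13
[ 0.41822594 -0.23931927  0.25162644]
```

>>> arm_command(
  series=[3.8, 0.3, 0, 0, 0, -2, 0, 7.6, 0.6, 0, 0, 0, -4, 0, 11.4, 0.9, 0, 0, 0, -6, 0, 15.2, 1.2, 0, 0, 0, -8, 0, 19, 1.5, 0, 0, 0, -10, 0, 22.8, 1.8, 0, 0, 0, -12, 0, 26.6, 2.1, 0, 0, 0, -14, 0, 30.4, 2.4, 0, 0, 0, -16, 0, 34.2, 2.7, 0, 0, 0, -17, 0, 38, 3.1, 0, 0, 0, -18, 0],
)

```text
time: 1.97
eef_pos: [0.5402, 0.1222, 0.2515]
tcp_rot: [0.682, 0.732, 0.0, 0.0]
contact_force: [0.4, -1.3, 0.3]
opening: 1.001
finger_force: 0.0
```

>>> arm_command(
  series=[0, 0, 0, 0, 0, 0, 0, 0, 0, 0, 0, 0, 0, 0, 0, 0, 0, 0, 0, 0, 0],
)

```text
time: 2.22
eef_pos: [0.5398, 0.1199, 0.2511]
tcp_rot: [0.682, 0.732, -0.0, -0.0]
contact_force: [0.2, -0.7, -0.1]
opening: 1.0
finger_force: 0.0
```

```bash
python3 - <<'E'
from h import *
plan((.539,.1235,.122));print(telemetry.get_state()['eef_pos'])
s=cam("side");t=cam("top")
cv2.imwrite("pics/c.png",np.hstack([cv2.resize(s["color"][60:300,130:380],None,fx=1.6,fy=1.6),cv2.resize(t["color"][60:300,130:380],None,fx=1.6,fy=1.6)]))
E
```

```text
shift cm [ 0.37 -0.05 12.91] turn [-0.04  0.03 -0.17] t 2.22
[0.53980623 0.11993508 0.25108951]
```

View pics/c.png

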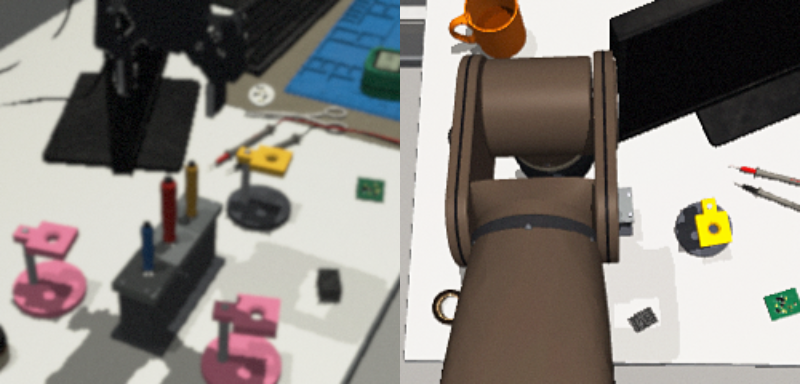

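The side view shows the open fingers above the red handle and nothing disturbed. In the top view the wrist sits in front of the monitor. Next I'll descend.

>>> arm_command(
  series=[0.2, 0, 1.5, 0, 0, 0, 0, 0.4, 0, 3, 0, 0, 0, 0, 0.4, 0, 4.5, 0, 0, 0, 0, 0.4, 0, 6, 0, 0, 0, 0, 0.4, 0, 7.5, 0, 0, 0, 0, 0.4, 0, 9, 0, 0, 0, 0, 0.4, 0, 10.5, 0, 0, 0, 0, 0.4, 0, 11.8, 0, 0, 0, 0, 0.4, 0, 12.7, 0, 0, 0, 0, 0.4, 0, 12.9, 0, 0, 0, 0],
)

```text
time: 3.15
eef_pos: [0.5386, 0.1232, 0.1204]
tcp_rot: [0.683, 0.731, -0.001, -0.001]
contact_force: [0.2, -0.8, -0.4]
opening: 1.001
finger_force: 0.0
```

>>> arm_command(
  series=[0, 0, 0, 0, 0, 0, 0, 0, 0, 0, 0, 0, 0, 0, 0, 0, 0, 0, 0, 0, 0],
)

```text
time: 3.4
eef_pos: [0.5406, 0.124, 0.1235]
tcp_rot: [0.682, 0.731, 0.001, 0.001]
contact_force: [-0.4, 0.4, 0.1]
opening: 1.001
finger_force: 0.0
```

```bash
python3 - <<'E'
from h import *
plan((.539,.1235,.122));print(telemetry.get_state()['eef_pos'],telemetry.get_state()['contact_force'])
s=cam("side")
cv2.imwrite("pics/d.png",cv2.resize(s["color"][130:270,180:330],None,fx=4,fy=4,interpolation=cv2.INTER_CUBIC))
E
```

```text
shift cm [-0.04 -0.16  0.15] turn [ 0.12  0.   -0.2 ] t 3.4
[0.54058612 0.12404831 0.12348984] [-0.41794236  0.35776457  0.08296898]
```

View pics/d.png

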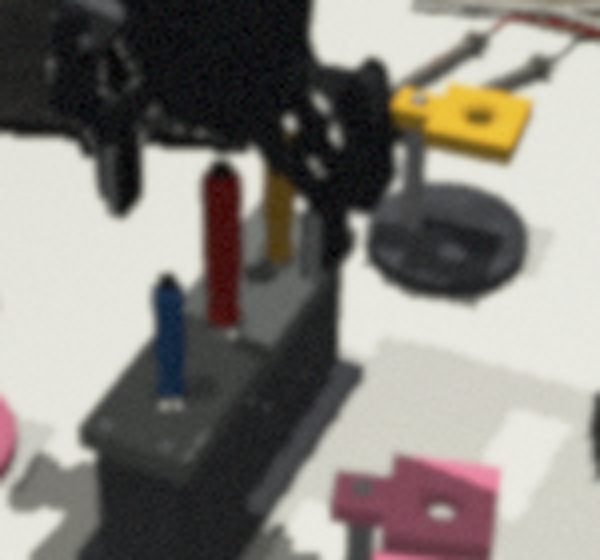

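The red handle stands midway between the two open fingers, and its neighbours are clear. I'll close the gripper.

>>> arm_command(
  series=[0, 0, 0, 0, 0, 0, 0.4, 0, 0, 0, 0, 0, 0, 0.6, 0, 0, 0, 0, 0, 0, 0.75, 0, 0, 0, 0, 0, 0, 0.85, 0, 0, 0, 0, 0, 0, 1, 0, 0, 0, 0, 0, 0, 1, 0, 0, 0, 0, 0, 0, 1, 0, 0, 0, 0, 0, 0, 1, 0, 0, 0, 0, 0, 0, 1, 0, 0, 0, 0, 0, 0, 1],
  force=50,
)

```text
time: 4.28
eef_pos: [0.5398, 0.1241, 0.1224]
tcp_rot: [0.682, 0.731, 0.0, 0.0]
contact_force: [0.3, 0.2, 1.5]
opening: 0.21
finger_force: 48.9
```

>>> arm_command(
  series=[0, 0, -1, 0, 0, 0, 1, 0, 0, -2, 0, 0, 0, 1, 0, 0, -3, 0, 0, 0, 1, 0, 0, -4, 0, 0, 0, 1, 0, 0, -5, 0, 0, 0, 1, 0, 0, -6, 0, 0, 0, 1, 0, 0, -7, 0, 0, 0, 1, 0, 0, -8, 0, 0, 0, 1, 0, 0, -9, 0, 0, 0, 1, 0, 0, -10, 0, 0, 0, 1],
)

```text
time: 5.12
eef_pos: [0.5397, 0.1241, 0.2234]
tcp_rot: [0.682, 0.731, 0.0, 0.0]
contact_force: [1.2, -0.7, -0.9]
opening: 0.208
finger_force: 48.8
```

>>> arm_command(
  series=[0, -0.5, 0, 0, 0, 0, 1, 0, -1.5, 0, 0, 0, 0, 1, 0, -2.5, 0, 0, 0, 0, 1, 0, -3.5, 0, 0, 0, 0, 1, 0, -4.5, 0, 0, 0, 0, 1, 0, -5.5, 0, 0, 0, 0, 1, 0, -6.5, 0, 0, 0, 0, 1, 0, -7.3, 0, 0, 0, 0, 1, 0, -7.5, 0, 0, 0, 0, 1, 0, -7.5, 0, 0, 0, 0, 1],
)

```text
time: 5.95
eef_pos: [0.4644, 0.1189, 0.2225]
tcp_rot: [0.682, 0.731, 0.0, 0.0]
contact_force: [0.0, 0.2, 0.0]
opening: 0.209
finger_force: 48.8
```

```bash
python3 - <<'E'
from h import *
plan((.455,-.075,.222))
s=cam("side")
cv2.imwrite("pics/e.png",cv2.resize(s["color"][90:290,180:380],None,fx=3,fy=3,interpolation=cv2.INTER_CUBIC))
E
```

```text
shift cm [-19.27  -2.3    0.05] turn [ 0.03  0.   -0.2 ] t 5.95
```

View pics/e.png

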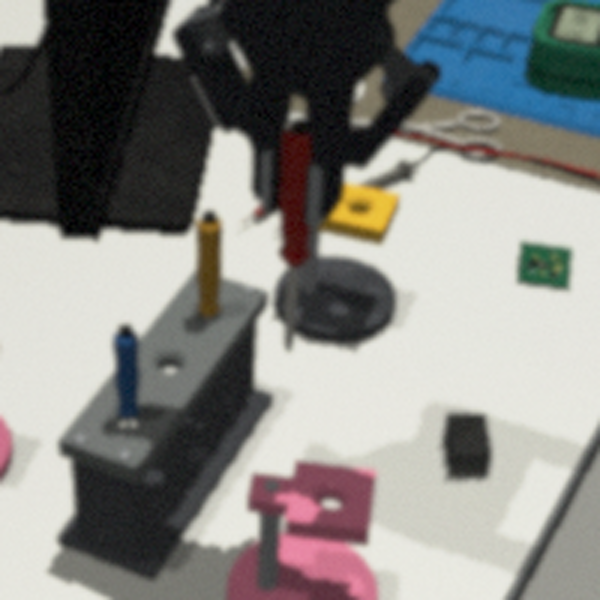

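The red screwdriver is held clear of the rack with its foot at about (295,262) and its tip at about (289,347) in the crop. Yellow and blue are still hanging. Next I'll check for tilt and carry it across.

```bash
python3 - <<'E'
from h import *
s=cam("side");p=telemetry.get_state()["eef_pos"]
X=[p+[0,0,d] for d in(.0496,-.0324,-.0974)]
print(((proj(s,X)-[180,90]+.33)*3).round(1))
E
```

```text
[[295.6 126.7]
 [288.8 258.5]
 [284.1 351.4]]
```

>>> arm_command(
  series=[-2.2, -0.2, 0, 0, 0, 0, 1, -4.4, -0.5, 0, 0, 0, 0, 1, -6.6, -0.8, 0, 0, 0, 0, 1, -8.8, -1, 0, 0, 0, 0, 1, -11, -1.3, 0, 0, 0, 0, 1, -13.2, -1.6, 0, 0, 0, 0, 1, -15.4, -1.8, 0, 0, 0, 0, 1, -17.5, -2.1, 0, 0, 0, 0, 1, -18.9, -2.3, 0, 0, 0, 0, 1, -19.3, -2.3, 0, 0, 0, 0, 1],
)

```text
time: 6.88
eef_pos: [0.4558, -0.0773, 0.2225]
tcp_rot: [0.683, 0.73, -0.0, 0.0]
contact_force: [0.7, 0.1, -0.0]
opening: 0.21
finger_force: 48.8
```

```bash
python3 -c "
from h import *
plan((.510,-.075,.222))"
```

```text
shift cm [-0.13  5.42  0.05] turn [ 0.01  0.04 -0.35] t 6.88
```

>>> arm_command(
  series=[0, 0.7, 0, 0, 0, 0, 1, 0, 1.5, 0, 0, 0, 0, 1, 0, 2.3, 0, 0, 0, 0, 1, 0, 3.1, 0, 0, 0, 0, 1, 0, 3.9, 0, 0, 0, 0, 1, 0, 4.6, 0.3, 0, 0, 0, 1, 0, 5.1, 0.7, 0, 0, 0, 1, 0, 5.4, 1.2, 0, 0, 0, 1, 0, 5.4, 1.5, 0, 0, 0, 1, 0, 5.4, 1.5, 0, 0, 0, 1],
)

```text
time: 7.72
eef_pos: [0.5086, -0.0712, 0.2057]
tcp_rot: [0.682, 0.731, -0.001, -0.001]
contact_force: [-0.1, 0.4, -0.8]
opening: 0.206
finger_force: 48.8
```

>>> arm_command(
  series=[0, 0, 0, 0, 0, 0, 1, 0, 0, 0, 0, 0, 0, 1],
)

```text
time: 7.88
eef_pos: [0.5091, -0.0716, 0.2073]
tcp_rot: [0.682, 0.731, -0.0, -0.0]
contact_force: [-0.6, 0.1, -0.9]
opening: 0.21
finger_force: 48.8
```

```bash
python3 - <<'E'
from h import *
s=cam("side")
cv2.imwrite("pics/f.png",cv2.resize(s["color"][105:180,260:340],None,fx=7,fy=7,interpolation=cv2.INTER_CUBIC))
E2=[telemetry.get_state()["eef_pos"]]
for i in range(3): cam("side");E2.append(telemetry.get_state()["eef_pos"])
print(np.array(E2).round(4)); p=np.mean(E2,0)
X=[p+[0,0,d] for d in(-.0324,-.0974)]+[[.5104,-.0758,.09]]
print(((proj(s,X)-[260,105]+.43)*7).round(1))
E
```

```text
[[ 0.5092 -0.0716  0.2076]
 [ 0.5093 -0.0716  0.2077]
 [ 0.5093 -0.0717  0.2077]
 [ 0.5094 -0.0716  0.2077]]
[[296.1 118.7]
 [279.2 316.8]
 [277.2 366.7]]
```

View pics/f.png

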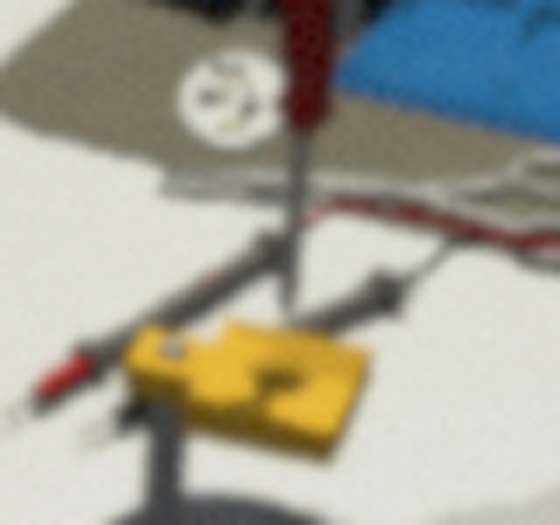

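The tip is seen at (289,312) in the crop and the handle foot at (304,126). The eyelet hole is at (280,377), just below the tip.

```bash
python3 - <<'E'
from h import *
s=cam("side");p=telemetry.get_state()["eef_pos"]
c=lambda x,y:np.array([260+x/7-.43,105+y/7-.43])
np.set_printoptions(precision=4,suppress=True)
tip=onz(s,c(289,314),p[2]-.0974);hole=onz(s,c(280.5,377),.09);foot=onz(s,c(304,126),p[2]-.0324)
print(p,tip,hole,foot,"move",hole-tip,hole-foot)
t=cam("top")
cv2.imwrite("pics/g.png",cv2.resize(t["color"][165:240,280:370],None,fx=6,fy=6,interpolation=cv2.INTER_CUBIC))
m=mask(t,"yel",(300,180,345,220));print(m.sum())
R=Ro.from_quat(telemetry.get_state()["tcp_rot"]).as_matrix();print(R)
E
```

```text
[ 0.5094 -0.0716  0.2077] [ 0.5075 -0.0743  0.1103] [ 0.5074 -0.0717  0.09  ] [ 0.5059 -0.0693  0.1753] move [-0.0001  0.0025 -0.0203] [ 0.0015 -0.0024 -0.0853]
0
[[-0.0696  0.9976  0.0005]
 [ 0.9976  0.0696 -0.0001]
 [-0.0002  0.0005 -1.    ]]
```

>>> arm_command(
  series=[-0.1, 0.1, 0, 0, 0, 0, 1, -0.2, 0.2, 0.4, 0, 0, 0, 1, -0.2, 0.2, 0.8, 0, 0, 0, 1, -0.2, 0.2, 1.2, 0, 0, 0, 1, -0.2, 0.2, 1.6, 0, 0, 0, 1, -0.2, 0.2, 1.9, 0, 0, 0, 1, -0.2, 0.2, 2.2, 0, 0, 0, 1, -0.2, 0.2, 2.4, 0, 0, 0, 1, -0.2, 0.2, 2.6, 0, 0, 0, 1, -0.2, 0.2, 2.6, 0, 0, 0, 1],
)

```text
time: 9.02
eef_pos: [0.5113, -0.0733, 0.1808]
tcp_rot: [0.682, 0.731, -0.0, -0.0]
contact_force: [-0.3, 0.2, -0.7]
opening: 0.212
finger_force: 48.9
```

```bash
python3 - <<'E'
from h import *
s=cam("side");q=telemetry.get_state();print(q["eef_pos"],q["contact_force"],q["wrist_torque"])
cv2.imwrite("pics/i.png",cv2.resize(s["color"][105:180,260:340],None,fx=7,fy=7,interpolation=cv2.INTER_CUBIC))
E
```

```text
[ 0.51140043 -0.07331805  0.18112916] [ 0.47488268  0.11278183 -0.8557536 ] [-0.00152091 -0.00831029 -0.02552793]
```

View pics/i.png

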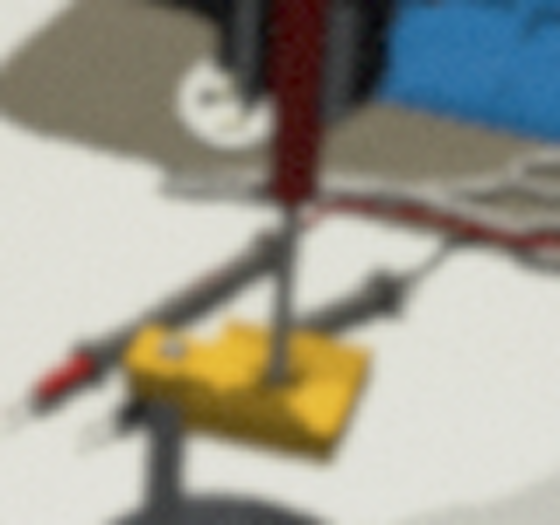

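The blade tip enters the hole at about (280,378) with no contact force. I'll go on down.

>>> arm_command(
  series=[0, 0, 0.5, 0, 0, 0, 1, 0, 0, 1, 0, 0, 0, 1, 0, 0, 1.6, 0, 0, 0, 1, 0, 0, 2.2, 0, 0, 0, 1, 0, 0, 2.8, 0, 0, 0, 1, 0, 0, 3.4, 0, 0, 0, 1, 0, 0, 4, 0, 0, 0, 1, 0, 0, 4.5, 0, 0, 0, 1, 0, 0, 4.9, 0, 0, 0, 1, 0, 0, 5.2, 0, 0, 0, 1],
)

```text
time: 9.9
eef_pos: [0.5113, -0.0733, 0.1286]
tcp_rot: [0.682, 0.731, -0.0, -0.0]
contact_force: [0.1, -0.0, -0.6]
opening: 0.209
finger_force: 48.9
```

>>> arm_command(
  series=[0, 0, 0.1, 0, 0, 0, 1, 0, 0, 0.2, 0, 0, 0, 1, 0, 0, 0.3, 0, 0, 0, 1, 0, 0, 0.4, 0, 0, 0, 1, 0, 0, 0.4, 0, 0, 0, 1, 0, 0, 0.4, 0, 0, 0, 1],
)

```text
time: 10.4
eef_pos: [0.5116, -0.0734, 0.1255]
tcp_rot: [0.682, 0.731, 0.0, 0.0]
contact_force: [-0.1, 0.1, 0.0]
opening: 0.209
finger_force: 48.8
```

>>> arm_command(
  series=[0, 0, 0.1, 0, 0, 0, 1, 0, 0, 0.2, 0, 0, 0, 1, 0, 0, 0.2, 0, 0, 0, 1, 0, 0, 0.2, 0, 0, 0, 1],
)

```text
time: 10.73
eef_pos: [0.5114, -0.0734, 0.1232]
tcp_rot: [0.682, 0.731, -0.0, -0.0]
contact_force: [-1.0, -0.4, 0.3]
opening: 0.214
finger_force: 48.8
```

>>> arm_command(
  series=[0, 0, 0.1, 0, 0, 0, 1, 0, 0, 0.1, 0, 0, 0, 1, 0, 0, 0.1, 0, 0, 0, 1],
)

```text
time: 10.98
eef_pos: [0.5116, -0.0734, 0.1225]
tcp_rot: [0.682, 0.731, 0.0, 0.0]
contact_force: [0.4, 0.1, 0.5]
opening: 0.212
finger_force: 48.9
```

>>> arm_command(
  series=[0, 0, 0.1, 0, 0, 0, 1, 0, 0, 0.1, 0, 0, 0, 1, 0, 0, 0.1, 0, 0, 0, 1],
)

```text
time: 11.23
eef_pos: [0.5117, -0.0735, 0.1224]
tcp_rot: [0.682, 0.731, -0.0, 0.0]
contact_force: [-3.0, 0.9, 6.0]
opening: 0.209
finger_force: 49.5
```

Contact force is 6 N upward, so the handle foot is seated. I'll release.

>>> arm_command(
  series=[0, 0, 0, 0, 0, 0, 0.7, 0, 0, 0, 0, 0, 0, 0.6, 0, 0, 0, 0, 0, 0, 0.4, 0, 0, 0, 0, 0, 0, 0.2, 0, 0, 0, 0, 0, 0, 0, 0, 0, 0, 0, 0, 0, 0, 0, 0, 0, 0, 0, 0, 0, 0, 0, 0, 0, 0, 0, 0, 0, 0, 0, 0, 0, 0, 0],
)

```text
time: 11.98
eef_pos: [0.5115, -0.0734, 0.1213]
tcp_rot: [0.682, 0.731, -0.0, 0.0]
contact_force: [0.1, 0.0, 0.1]
opening: 1.0
finger_force: 0.0
```

>>> arm_command(
  series=[0, 0, -0.6, 0, 0, 0, 0, 0, 0, -1.5, 0, 0, 0, 0, 0, 0, -2.5, 0, 0, 0, 0, 0, 0, -3.5, 0, 0, 0, 0, 0, 0, -4.7, 0, 0, 0, 0, 0, 0, -6, 0, 0, 0, 0, 0, 0, -7.3, 0, 0, 0, 0, 0, 0, -8.6, 0, 0, 0, 0, 0, 0, -9.6, 0, 0, 0, 0, 0, 0, -10, 0, 0, 0, 0],
)

```text
time: 12.82
eef_pos: [0.5125, -0.0737, 0.2244]
tcp_rot: [0.682, 0.731, 0.001, 0.002]
contact_force: [-0.1, 0.1, 0.4]
opening: 0.999
finger_force: 0.0
```

```bash
python3 - <<'E'
from h import *
s=cam("side");q=telemetry.get_state();print(q["eef_pos"],q["opening"],q["contact_force"],q["time"])
cv2.imwrite("pics/j.png",cv2.resize(s["color"][60:260,180:400],None,fx=3,fy=3,interpolation=cv2.INTER_CUBIC))
E
```

```text
[ 0.51256237 -0.07370997  0.22419482] 1.0019093324607165 [ 0.47557002 -0.39885248 -0.00641458] 12.8667
```

View pics/j.png

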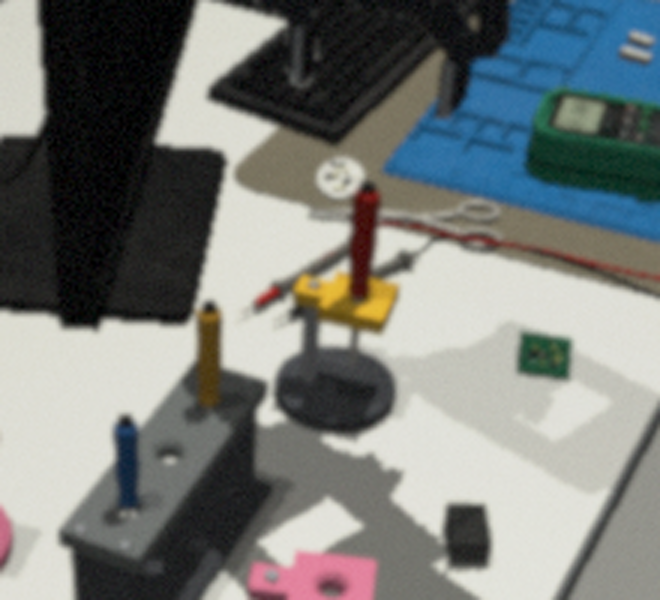

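The red screwdriver stands in the yellow eyelet with its handle foot on the plate at about (360,295) and its blade below. Yellow and blue still hang in the rack, and the gripper is clear above.

```bash
python3 -c "
from plant import ctrl
print(ctrl.sign_off())"
```

```text
the job is handed in; nothing more can be done
None
```

The red screwdriver is seated in the yellow eyelet and released, the yellow and blue ones still hang in the rack, and the job was handed in at about 13 s.

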